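# Square a calibration tile into the corner stop of an imaging stand

### The arm

A 6-joint arm with a two-finger parallel gripper is mounted at the origin on a cart in front of the work surface, level with it; the furniture and walls round the work are solid. World frame = base frame: x ahead of the robot, y to its left, z up, the work surface at z = 0. Lengths are in m, angles in rad, forces in N, time in s.
With the tool pointing down it reaches from about 0.425 to 0.95 m from the base axis. Payload 14.7 kg.
Tool frame: the origin (TCP) lies on the centre line of the jaws, within the pads' length; the fingertips stand tcp_to_tips ahead of it and the grasp point (between the pads) lies 5 mm behind it (tcp_to_tips is the distance from the TCP to the fingertips, in m); x points along the fingers, y is the direction in which the jaws open and shut, and the axes are right-handed (so a half turn about x gives the same grasp; the last joint's range is limited). The gripper opens to 85 mm and grips with 20 to 120 N. Pads are 22 mm wide; open, the fingers measure 114 mm over their backs; the gripper's body (76 mm by 85 mm) begins 54 mm behind the grasp point. The pads swing forward as they close: fully open they stand 13 mm farther back than shut.
Start: joints at [-1.332, 0.48, 1.596, -0, 1.065, -0.047], TCP at [0.183, -0.624, 0.245] pointing down, gripper open.
Joint ranges: [-2.75, 2.75], [-0.82, 2.05], [0.23, 2.67], [-1.56, 4.7], [0.09, 2.69], [-2.92, 2.92]. Speed limits (rad/s): [1.89, 1.89, 2.39, 3.01, 3.01, 3.01].

### API

Orientations are given as a unit quaternion [w, x, y, z].
In Python, from workcell import move_to, servo_line, move_j, set_gripper, wait, solve_ik, snapshot, IKError, finish_job, current_t, current_joints, current_joint_velocities, current_joint_torque, current_ee_pos, current_ee_rot, current_force, current_torque, current_gripper_width, tcp_to_tips gives the robot as it stands. Calls block until the motion is done:
- move_to(position, orientation): joint-space move of the TCP to a pose.
- servo_line(position, ori=None, feed=0.15, max_force=None): straight line of the TCP; ori=None keeps the orientation; feed is the mean speed in m/s. With max_force (N) it stops when the force on the tool has changed by that much, and returns True; else False.
- move_j(angles): joint-space move.
- set_gripper(opening, effort=None): finger opening in m; effort is the grip in N (None keeps the last); returns when the fingers have stopped.
- wait(seconds).
- solve_ik(position, orientation): joint angles nearest the present ones, or None.
- snapshot(name): name is "scene" or "side" or "wrist"; returns a dict with "img" (480x640x3 uint8, blue, green, red), "fx", "fy", "cx", "cy" (pixels), "R" (3x3) and "t" (3): a world point X has camera coordinates R X + t. Camera axes: x right, y down, z forward; pixel columns grow to the right and rows downward; lengths in m; the calibration is good to about 2 mm. A picture is of the moment at which its call begins. There is no depth.
A pose or a line that the arm cannot do raises IKError and nothing moves.
- finish_job(): hands the job in, once; it reports no verdict.
Readings, each from a call of its own:
- current_t(): time.
- current_joints(): joint angles.
- current_joint_velocities(): joint speeds.
- current_joint_torque(): joint torques, N m.
- current_ee_pos(): TCP position.
- current_ee_rot(): TCP orientation.
- current_force(): force on the tool from outside, world axes, zero at the start.
- current_torque(): the same for the moment, N m.
- current_gripper_width(): finger opening in m.
Only numpy, scipy, OpenCV 4.12 (cv2) and the standard library are available. Lean on these libraries where they do the work, as an engineer would, in place of code of your own. Each camera call takes 0.05 s, during which the arm holds its last target.

### The job

A white ceramic calibration tile lies askew on the stage of the imaging stand. Take the flat-handled pusher out of its sloping rest and nudge the tile along the stage with the pusher's tip until it lies flush against both fences of the square corner stop, then lay the pusher back in its rest as you found it and let go. Do not touch the tile with the gripper, and leave the sample pot, the vial and the small weight standing where they are.

Things in the scene. Friction and masses are not known exactly. Their poses are not given: they have to be found in the camera images.
- stand: Imaging stand, fixed, origin on the bench, z up. x runs from its open front to its column (away from the robot, within 0.2 rad), y to the left. Grey stage plate at x -90..130, y -100..75 mm, flat top at z = 20 mm. Column of 24 mm diameter at x = 105 mm, up to z = 270 mm. Above the stage hangs a camera head (see head_front).
- head_front (a point): Middle of the lower front edge of the black camera head: stand frame (-35, 0, 170) mm. The head covers x -35..85, y -35..35, z 170..215 mm; its lens, 48 mm in diameter at x = 25, y = 0, comes down to z = 154 mm. A gripper pointing straight down does not fit under it: lean back towards the stand's front.
- stop_corner (a point): Inner corner of the L-shaped stop, where both fence faces meet the stage top: stand frame (45, 50, 20) mm, axes as the stand's. Two aluminium fences 10 mm thick, 12 mm high: the far one has its face at stand x = 45 (y -40..60), the left one at stand y = 50 (x -20..45). The tile's place is on the -x, -y side.
- tile: White ceramic tile, 50 mm (its x) x 70 mm (its y) x 10 mm thick, 0.06 to 0.13 kg, loose on the stage. Origin at the centre of its underside, z up. It starts 13 to 30 mm short of home in x and y and turned up to 0.3 rad. Home: axes parallel to the stand's, centre at stand frame (20, 15, 20) mm.
- tile_far_left (a point): Lower corner of the tile at its (+25, +35, 0) mm; belongs in the corner of the stop.
- tile_far_right (a point): Lower corner of the tile at its (+25, -35, 0) mm; belongs against the far fence.
- tile_near_left (a point): Lower corner of the tile at its (-25, +35, 0) mm; belongs against the left fence.
- pusher: Pusher, 146 mm long, 0.1 kg. Origin at the centre of its rubber ball tip (12 mm diameter); x runs along it and out through the tip. Steel shaft 8 mm thick at x -72..0; black flat handle at x -140..-70, 30 mm wide (y), 12 mm thick (z): grip it across the 12 mm, fingers along the tool. In the rest its x points down and away from the robot, 38 degrees from vertical; x -140..-92 stands free.
- pusher_butt (a point): End of the pusher's handle: its (-140, 0, 0) mm.
- rest: Sloping grey rest, fixed. Origin on the bench, z up, x the level heading of the tip, y left. Base x -50..66, y -36..36 mm. The slope, 52 degrees from level, carries the pusher's first 92 mm; a stop wall stands at its foot, and two rails 38 mm apart beside the handle. The pusher lifts straight up out of it and lowers straight down into it at the same lean; let go a few mm high, it slides home.
- rest_tip (a point): Where the centre of the pusher's ball tip lies when it is in the rest: rest frame (35, 0, 32) mm.
- rest_butt (a point): Where the end of the pusher's handle lies when it is in the rest (rest frame (-51, 0, 142) mm).
- pot: Bystander: white sample pot 49 mm wide, 59 mm high, standing on the bench to the left of the stand; origin at the centre of its underside.
- vial: Bystander: vial 45 mm wide, 79 mm high, standing on the bench to the right of the stand; origin at the centre of its underside.
- weight: Bystander: small balance weight 25 mm wide, 38 mm high, standing beyond the rest; origin at the centre of its underside.
Things that resemble listed ones, but are neither listed nor needed, are in the scene too. There is more than one size of the pusher; the job needs the larger.

How it is judged:
On the way, in this order (a step that is already met when the one before it is completed fails the run):
1. the pusher is lifted out of its rest (distance between pusher and rest_tip above 0.04 m), for 0.1 s.
2. the pusher's tip nudges the tile (contact force between pusher and tile above 0.1 N).
3. the tile lies against both fences, within 2 mm at each end of both edges (x of each of tile_far_left, tile_far_right in the frame of stop_corner above -0.002 m and y of each of tile_far_left, tile_near_left in the frame of stop_corner above -0.002 m and z of tile_far_left in the frame of stop_corner below 0.003 m and angle between tile's own z axis and vertical below 0.06 rad), for 0.2 s.
At the end, for the whole second after the job is handed in: The tile lies flat on the stage with its far edge against the far fence and its left edge against the left fence, no gap above 2 mm at either end of these edges; the pusher lies at rest back in its rest, its tip and its handle end each within 15 mm of where they were (all of step 3 and distance between pusher and rest_tip below 0.015 m and distance between pusher_butt and rest_butt below 0.015 m and linear speed of pusher below 0.02 m/s and linear speed of tile below 0.01 m/s); the robot touches nothing.
It fails at once if the gripper's fingers or the arm touch the tile (contact force between any of the fingers, the arm and tile above 0.3 N).
It fails at once if a bystander (pot, vial, weight) is moved more than 20 mm (distance of any of pot, vial, weight from where it was at the start of the episode above 0.02 m).
It also fails if it takes over 64 s, if anything falls off the work surface, if the arm or the gripper's body presses on something with over 40 N, if the wrist force passes 120 N, or if a joint passes its speed limit or range.

## Working session

There is one attempt and no reset: what is moved stays moved. The work goes in short steps, each a Python script; the robot and the scene stay as the last script left them, time stands still between calls to the robot, and variables do not carry over. Pictures are saved under pics/ and viewed, and the job is handed in when it is done.

```bash
ls; mkdir -p pics
cat > h.py <<'E'
import numpy as np, cv2
from workcell import *
from scipy.spatial.transform import Rotation as Ro
E
python3 - <<'E'
from h import *
import pickle
for n in ["scene","side","wrist"]:
    s=snapshot(n); cv2.imwrite(f"pics/{n}0.png",s["img"]); pickle.dump(s,open(f"{n}0.pkl","wb"))
    print(n,s["fx"],s["cx"],s["cy"],(-s["R"].T@s["t"]).round(3),s["R"].round(3).tolist())
print(current_t(),current_ee_pos(),current_ee_rot(),tcp_to_tips)
E
```

```text
pics
scene 499.34152201689 318.29308392159993 242.64674596291297 [0.22  0.533 0.797] [[-0.732, -0.681, 0.014], [-0.523, 0.549, -0.651], [0.436, -0.484, -0.759]]
side 502.2009993494835 315.7300821373793 243.44035514980996 [ 0.156 -0.531  0.577] [[0.85, -0.526, 0.024], [-0.242, -0.431, -0.87], [0.468, 0.733, -0.493]]
wrist 341.08756157775065 319.8638390512772 238.80210980117843 [ 0.248 -0.604  0.373] [[0.284, -0.959, -0.001], [-0.923, -0.274, 0.272], [-0.261, -0.077, -0.962]]
0.15 [ 0.18319729 -0.62333998  0.24482827] [-0.10037064 -0.69987273 -0.10101013  0.69992918] 0.014
```

View pics/scene0.png

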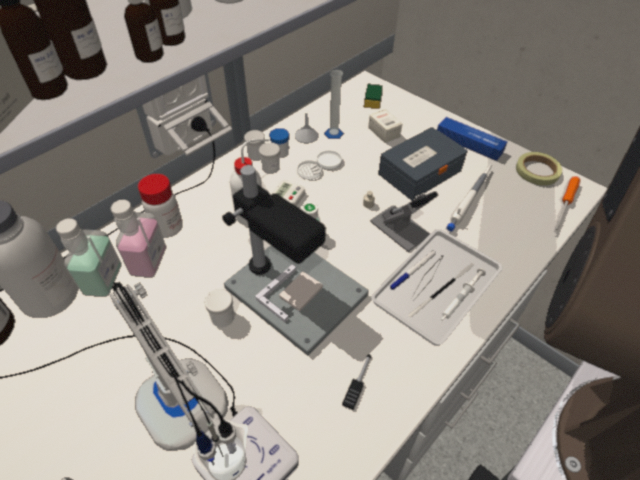

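View pics/side0.png

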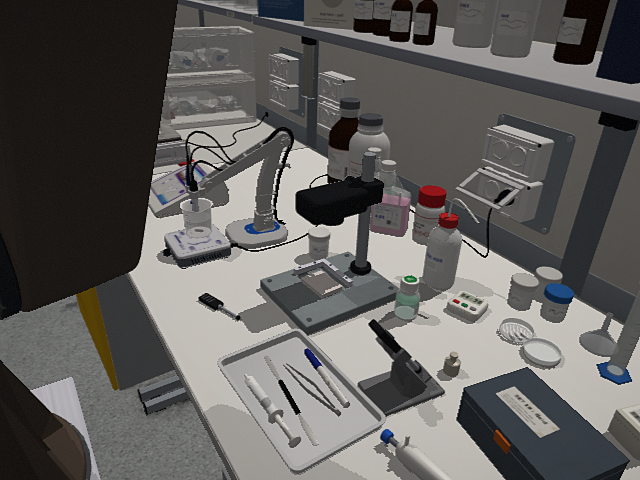

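View pics/wrist0.png

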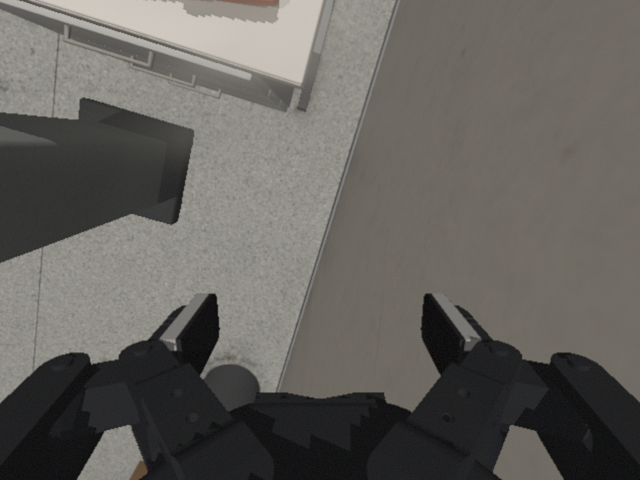

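The rest with the larger pusher is at scene (410,215) and side (395,365). A smaller look-alike lies loose on the bench at scene (357,382) and side (218,305). The one in the rest fits the description; I'll confirm that in enlarged crops.

Run:
```python
import cv2
def crop(n,x,y,w,h,k,o):
    im=cv2.imread(f"pics/{n}.png")[y:y+h,x:x+w]; cv2.imwrite(f"pics/{o}.png",cv2.resize(im,None,fx=k,fy=k,interpolation=cv2.INTER_CUBIC))
crop("scene0",210,180,160,180*3//4+30,5,"c1")
crop("side0",250,230,160,120,5,"c2")
crop("side0",345,305,120,110,5,"c3")
crop("scene0",350,170,120,100,5,"c4")
```

```text
(no output)
```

View pics/c1.png

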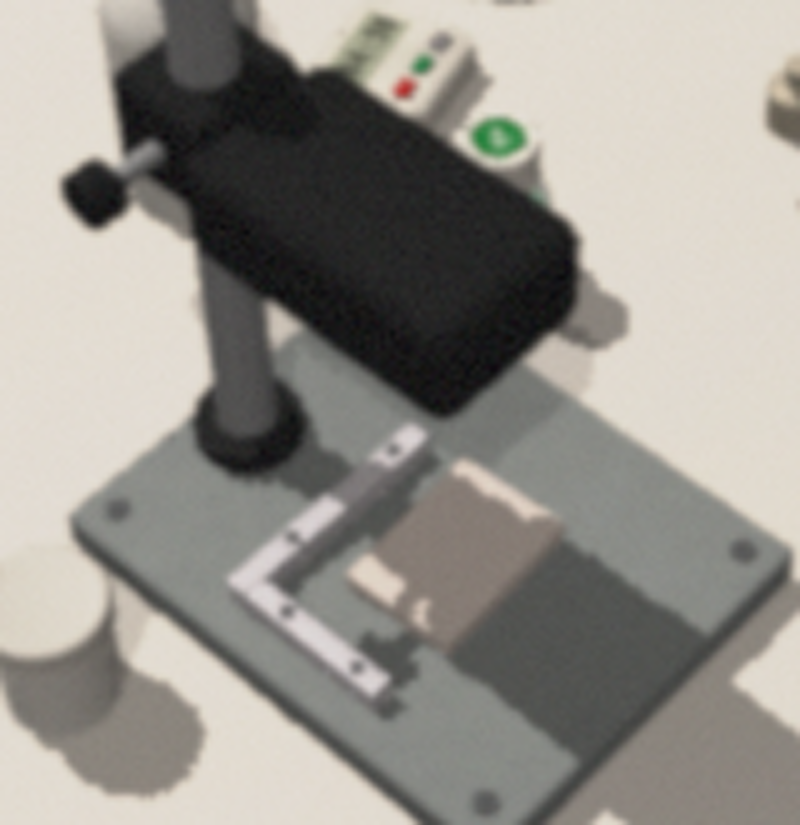

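View pics/c2.png

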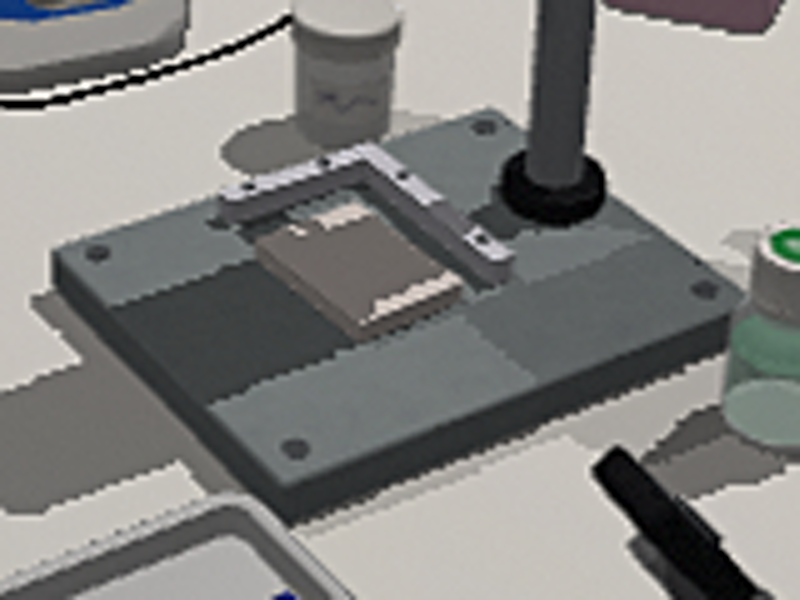

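View pics/c3.png

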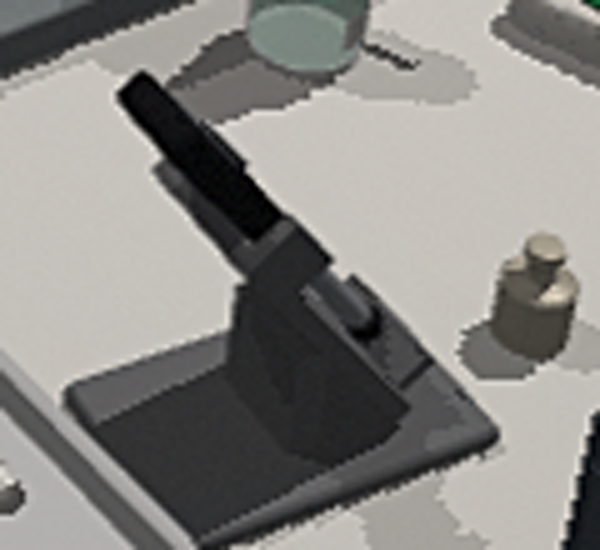

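View pics/c4.png

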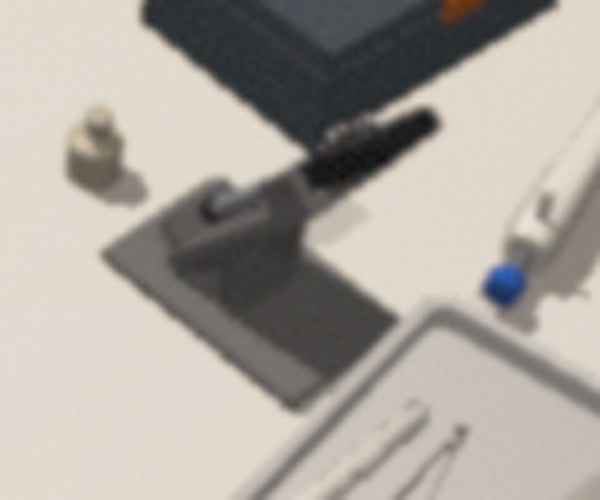

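```bash
cat >> h.py <<'E'
import pickle
from scipy.optimize import least_squares
def proj(s,X):
    c=np.atleast_2d(X)@s["R"].T+s["t"]; return c[:,:2]/c[:,2:]*[s["fx"],s["fy"]]+[s["cx"],s["cy"]]
def tri(obs): # [(snap,px)]
    f=lambda X: np.concatenate([proj(s,X)[0]-p for s,p in obs])
    r=least_squares(f,[0.6,0,0.05]); return r.x, r.fun
def ld(n): return pickle.load(open(n+".pkl","rb"))
def fit2d(obs,withz=False,p0=(0.6,0,0)): # obs [(snap, local xyz, px)]
    def f(p):
        R=Ro.from_euler('z',p[2]).as_matrix(); o=np.r_[p[:2],p[3] if withz else 0]
        return np.concatenate([proj(s,R@np.array(l)+o)[0]-q for s,l,q in obs])
    r=least_squares(f,list(p0)+([0.] if withz else []),loss='soft_l1'); return r.x,f(r.x).reshape(-1,2)
E
cat > fit0.py <<'E'
from h import *
A,B=ld("scene0"),ld("side0")
a=lambda x,y:np.array([210+x/5,180+y/5]); b=lambda x,y:np.array([250+x/5,230+y/5])
c=lambda x,y:np.array([345+x/5,305+y/5]); d=lambda x,y:np.array([350+x/5,170+y/5])
m=lambda *v:np.array(v)/1000
stand=[(B,m(-90,75,20),b(53,255)),(B,m(-90,-100,20),b(285,490)),(B,m(130,-100,20),b(742,295)),(B,m(130,75,20),b(490,112)),
(B,m(55,60,32),b(365,146)),(B,m(-20,60,32),b(222,190)),(B,m(45,-40,32),b(487,268)),(B,m(55,-40,32),b(513,254)),(B,m(-20,50,32),b(228,203)),
(A,m(130,75,20),a(75,520)),(A,m(-90,-100,20),a(790,555)),(A,m(55,60,32),a(232,582)),(A,m(-20,60,32),a(372,700)),(A,m(-20,50,32),a(390,683)),(A,m(55,-40,32),a(408,424)),(A,m(45,-40,32),a(430,436))]
for w in (0,1):
    p,r=fit2d(stand,w); print("stand",p.round(4)); 
print(r.round(1).tolist())
tile=[(l,q) for l,q in zip([(25,35,10),(-25,35,10),(-25,-35,10),(25,-35,10)],[(a(347,572),b(360,203)),(a(448,648),b(258,240)),(a(562,525),b(360,330)),(a(462,460),b(465,285))])]
obs=[(s,m(*l),q[i]) for l,q in tile for i,s in enumerate((A,B))]
P,_=fit2d(stand)
for w in (1,):
    t,r=fit2d(obs,w,(P[0],P[1],P[2])); print("tile",t.round(4),r.round(1).tolist())
R=Ro.from_euler('z',P[2]).as_matrix()
print("tile in stand",(R.T[:2,:2]@(t[:2]-P[:2])).round(4),t[2]-P[2])
tb,r1=tri([(B,c(136,85)),(A,d(430,118))]); tt,r2=tri([(B,c(362,322)),(A,d(214,205))])
print("butt",tb.round(4),r1.round(1),"tip",tt.round(4),r2.round(1))
v=tt-tb; print("len",np.linalg.norm(v),"lean",np.degrees(np.arccos(-v[2]/np.linalg.norm(v))),"yaw",np.arctan2(v[1],v[0]))
E
python3 fit0.py
```

```text
stand [0.6018 0.1582 0.0327]
stand [ 0.6032  0.1585  0.0316 -0.003 ]
[[-1.3, -0.7], [-0.3, 0.0], [2.9, 1.1], [-0.2, -1.1], [0.7, -0.4], [-1.2, 0.8], [1.1, -0.6], [-0.0, 0.7], [0.2, 0.5], [-2.4, -0.3], [1.3, -0.6], [-1.3, 0.5], [0.1, -0.0], [0.3, -0.2], [0.4, 0.3], [-0.2, 0.6]]
tile [0.6069 0.1493 0.0708 0.0168] [[-0.8, 0.4], [-0.4, 0.2], [-0.5, -0.5], [-0.4, 0.4], [0.6, 0.0], [0.3, -0.4], [0.4, -0.3], [0.1, 0.1]]
tile in stand [ 0.0047 -0.009 ] 0.03805328412413842
butt [ 0.5133 -0.1188  0.1519] [ 0.2 -0.2  0.2  0.3] tip [ 0.6039 -0.1303  0.032 ] [ 0.3 -0.2  0.3  0.5]
len 0.15072167193598351 lean 37.31887449649705 yaw -0.12554806511407066
```

```bash
cat >> h.py <<'E'
def pose(yaw,lean,flip=1):
    """tool x heads yaw, lean from vertical(rad); tool y = flip*pusher z"""
    s,c=np.sin(lean),np.cos(lean); Rz=Ro.from_euler('z',yaw).as_matrix()
    x=Rz@[s,0,-c]; z=flip*(Rz@np.array([c,0,s])); M=np.c_[x,z,np.cross(x,z)]
    q=Ro.from_matrix(M).as_quat(); return M,[q[3],q[0],q[1],q[2]]
def eeM():
    q=current_ee_rot(); return Ro.from_quat([q[1],q[2],q[3],q[0]]).as_matrix()
E
python3 - <<'E'
from h import *
s=ld("wrist0"); M=eeM(); p=np.array(current_ee_pos())
print("tool axes",M.round(2).tolist())
C=-s["R"].T@s["t"]; print("cam in tool",(M.T@(C-p)).round(3)); print("cam axes in tool (rows x,y,z cam)",(s["R"]@M).round(2).tolist())
v=np.array([0.6039-0.5133,-0.1303+0.1188,0]); yaw=np.arctan2(v[1],v[0])
tip=np.array([.6039,-.1303,.032])
for flip in (1,-1):
  for lean in (38,50):
    M,q=pose(yaw,np.radians(lean),flip)
    g=tip-M[:,0]*0.114  # grasp pt
    for back in (0.005,-.08):
        print(flip,lean,back,[None if j is None else np.round(j,2).tolist() for j in [solve_ik(g+M[:,0]*back,q)]])
    M,q=pose(0.033,np.radians(lean),flip)
    for st in [(-30,0,27),(5,-55,27)]:
        w=np.array([.602,.158,0])+np.array(st)/1000
        j=solve_ik(w-M[:,0]*.109,q); print(" stand",st,None if j is None else np.round(j,2).tolist())
E
```

```text
tool axes [[-0.0, 0.28, -0.96], [0.0, -0.96, -0.28], [-1.0, -0.0, -0.0]]
cam in tool [-0.128 -0.    -0.068]
cam axes in tool (rows x,y,z cam) [[-0.0, 1.0, -0.0], [-0.27, 0.0, 0.96], [0.96, 0.0, 0.27]]
1 38 0.005 [None]
1 38 -0.08 [[-0.42, 0.26, 2.52, 2.56, 0.33, -2.82]]
 stand (-30, 0, 27) None
 stand (5, -55, 27) None
1 50 0.005 [None]
1 50 -0.08 [None]
 stand (-30, 0, 27) None
 stand (5, -55, 27) None
-1 38 0.005 [[-0.38, 0.49, 2.47, 2.81, 0.49, 0.1]]
-1 38 -0.08 [[-0.42, 0.26, 2.52, 2.56, 0.33, 0.32]]
 stand (-30, 0, 27) [0.39, 0.51, 2.49, 3.57, 0.53, -0.1]
 stand (5, -55, 27) [0.19, 0.51, 2.47, 3.35, 0.5, -0.05]
-1 50 0.005 [[-0.44, 0.75, 2.65, 2.87, 1.12, -0.09]]
-1 50 -0.08 [None]
 stand (-30, 0, 27) [0.48, 0.78, 2.66, 3.51, 1.14, 0.14]
 stand (5, -55, 27) [0.24, 0.77, 2.64, 3.31, 1.14, 0.06]
```

Run:
```python
from h import *
p=current_ee_pos(); servo_line([p[0],p[1],0.42],feed=0.25)
M,q=pose(-0.12,np.radians(38),-1)
move_to([0.44,-0.06,0.36],q); print(current_t(),np.round(current_joints(),2))
s=snapshot("wrist"); pickle.dump(s,open("w1.pkl","wb")); cv2.imwrite("pics/w1.png",s["img"])
tip=np.array([.6039,-.1303,.032])
move_to(tip-M[:,0]*(.114+.075),q) ; print(current_t(),np.round(current_joints(),2))
s=snapshot("wrist"); pickle.dump(s,open("w2.pkl","wb")); cv2.imwrite("pics/w2.png",s["img"])
```

```text
3.4833 [-0.29 -0.24  2.35  0.27  0.39  2.76]
5.7167 [-0.43  0.27  2.52  2.56  0.35  0.31]
```

View pics/w1.png

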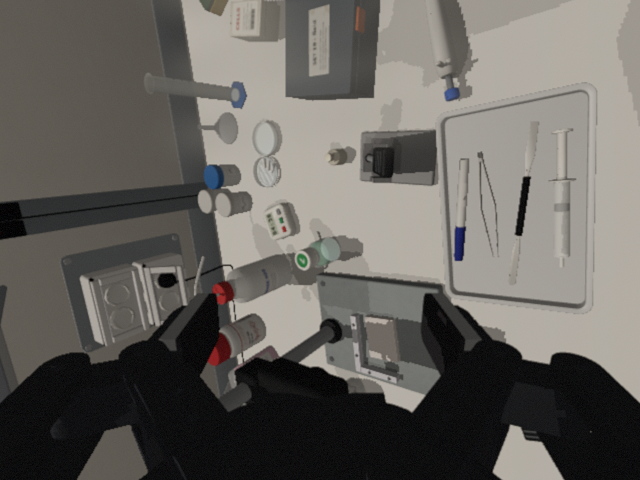

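View pics/w2.png

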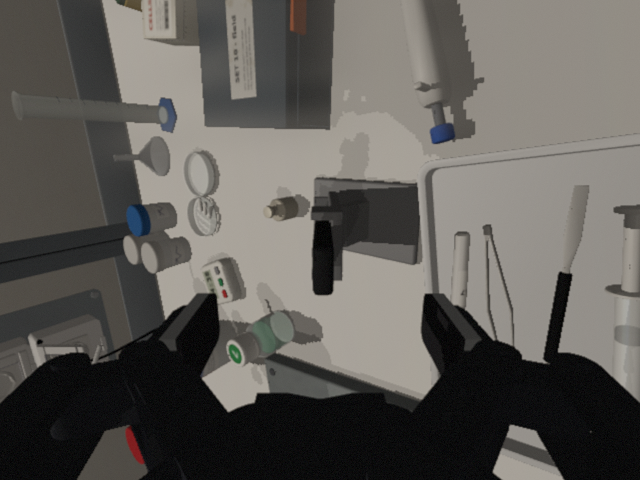

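Run:
```python
import cv2
def crop(n,x,y,w,h,k,o):
    im=cv2.imread(f"pics/{n}.png")[y:y+h,x:x+w]; cv2.imwrite(f"pics/{o}.png",cv2.resize(im,None,fx=k,fy=k,interpolation=cv2.INTER_CUBIC))
crop("w1",340,110,110,90,7,"d1")
crop("w1",310,260,140,150*2//3+30,5,"d2")
crop("w2",290,160,150,150,5,"d3")
```

```text
(no output)
```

View pics/d1.png

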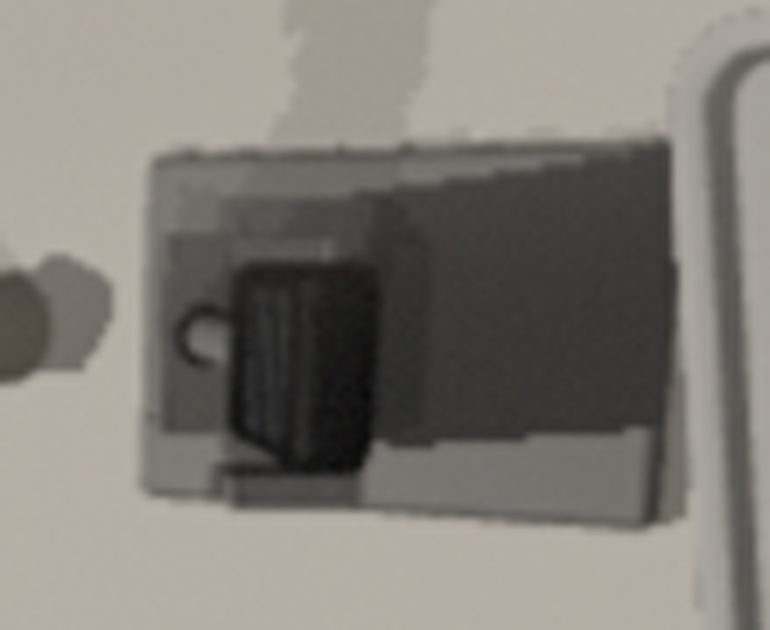

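View pics/d2.png

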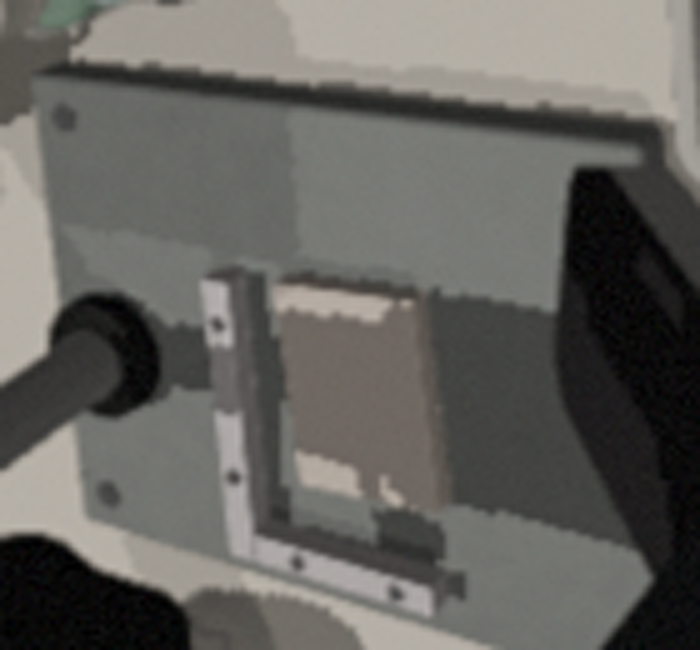

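View pics/d3.png

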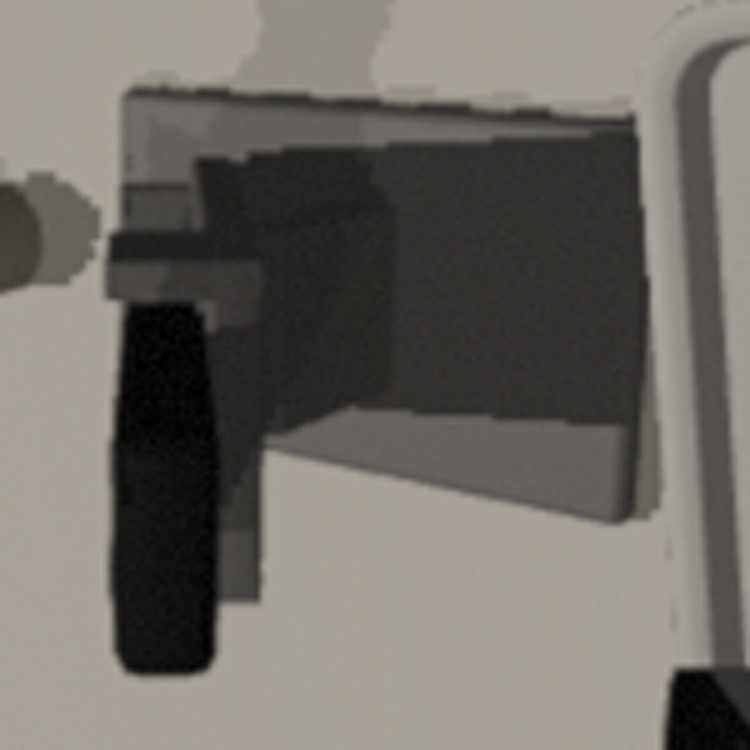

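```bash
cat > fit1.py <<'E'
from h import *
A,B,W1,W2=ld("scene0"),ld("side0"),ld("w1"),ld("w2")
a=lambda x,y:np.array([210+x/5,180+y/5]); b=lambda x,y:np.array([250+x/5,230+y/5])
c=lambda x,y:np.array([345+x/5,305+y/5]); d=lambda x,y:np.array([350+x/5,170+y/5])
e=lambda x,y:np.array([340+x/7,110+y/7]); f=lambda x,y:np.array([290+x/5,160+y/5]); g=lambda x,y:np.array([310+x/5,260+y/5])
m=lambda *v:np.array(v)/1000
obs=[(W1,m(-140,-15,-6),e(377,263)),(W1,m(-140,15,-6),e(365,470)),(W2,m(-140,15,-6),f(216,674)),(W2,m(-140,15,6),f(114,674)),(W2,m(-140,-15,-6),f(218,440)),
 (W1,m(0,0,0),e(210,336)),(B,m(0,0,0),c(362,322)),(A,m(0,0,0),d(214,205))]
def R(yaw,l):
    s,cc=np.sin(l),np.cos(l); return Ro.from_euler('z',yaw).as_matrix()@np.array([[s,0,cc],[0,1,0],[-cc,0,s]])
def fn(p): return np.concatenate([proj(s,p[:3]+R(p[3],p[4])@l)[0]-q for s,l,q in obs]+[[(p[4]-np.radians(38))*100]])
r=least_squares(fn,[.6,-.13,.032,-.1,.66],loss='soft_l1'); print("pusher",r.x[:3].round(4),r.x[3].round(3),np.degrees(r.x[4]).round(1)); print(fn(r.x).round(1).tolist())
stand=[(B,m(-90,75,20),b(53,255)),(B,m(-90,-100,20),b(285,490)),(B,m(130,75,20),b(490,112)),
(B,m(55,60,32),b(365,146)),(B,m(-20,60,32),b(222,190)),(B,m(45,-40,32),b(487,268)),(B,m(55,-40,32),b(513,254)),(B,m(-20,50,32),b(228,203)),
(A,m(-90,-100,20),a(790,555)),(A,m(55,60,32),a(232,582)),(A,m(-20,60,32),a(372,700)),(A,m(-20,50,32),a(390,683)),(A,m(55,-40,32),a(408,424)),(A,m(45,-40,32),a(430,436)),
(W1,m(55,60,32),g(235,556)),(W1,m(-20,60,32),g(434,614)),(W1,m(-20,50,32),g(437,577)),(W1,m(55,-40,32),g(202,278)),(W1,m(45,-40,32),g(230,276)),(W1,m(45,50,32),g(253,530)),(W1,m(130,-100,20),g(38,80))]
tile=zip([(25,35,10),(-25,35,10),(-25,-35,10),(25,-35,10)],[(a(347,572),b(360,203),g(295,482)),(a(448,648),b(258,240),g(440,507)),(a(562,525),b(360,330),g(420,300)),(a(462,460),b(465,285),g(277,282))])
tile=[(s,m(*l),q[i]) for l,q in tile for i,s in enumerate((A,B,W1))]
for nm,S in (("all",(A,B,W1)),("scene",(A,)),("side",(B,)),("w1",(W1,))):
    P,r=fit2d([o for o in stand if any(o[0] is s for s in S)])
    T,r2=fit2d([(s,l+m(0,0,20),q) for s,l,q in tile if any(s is k for k in S)],p0=P)
    Rm=Ro.from_euler('z',P[2]).as_matrix()[:2,:2]
    print(nm,"stand",P.round(4),"tile in stand",(Rm.T@(T[:2]-P[:2])).round(4),(T[2]-P[2]).round(3),abs(r).max().round(1),abs(r2).max().round(1))
E
python3 fit1.py
```

```text
pusher [ 0.6037 -0.1291  0.0289] -0.114 38.2
[0.2, -0.0, 0.3, 0.6, -0.0, 0.4, -0.5, 0.5, 0.0, -2.9, -1.9, -0.4, -0.6, 0.8, -0.2, 1.8, 0.3]
all stand [0.6003 0.1574 0.0379] tile in stand [ 0.003  -0.0085] 0.036 3.9 3.1
scene stand [0.602  0.1599 0.0266] tile in stand [ 0.0027 -0.009 ] 0.058 1.6 0.7
side stand [0.601  0.1548 0.033 ] tile in stand [ 0.0032 -0.0094] 0.021 1.6 0.5
w1 stand [0.5967 0.1561 0.0411] tile in stand [ 0.0028 -0.008 ] 0.012 2.5 1.6
```

```bash
cat >> h.py <<'E'
TIP0=np.array([.6037,-.129,.0305]); YR=-0.115; L38=np.radians(38)
E
python3 - <<'E'
from h import *
M,q=pose(YR,L38,-1)
set_gripper(0.05)
servo_line(TIP0-M[:,0]*.17,q,feed=0.1)
print(servo_line(TIP0-M[:,0]*.113,q,feed=0.08,max_force=12), current_force())
s=snapshot("side"); cv2.imwrite("pics/s1.png",cv2.resize(s["img"][250:430,320:520],None,fx=4,fy=3.3333))
s=snapshot("wrist"); cv2.imwrite("pics/w3.png",s["img"])
print(current_t(),current_ee_pos(),TIP0-M[:,0]*.113)
E
```

```text
False [ 0.57388202  0.32907381 -0.14417158]
7.525 [ 0.53439254 -0.12099467  0.11997161] [ 0.53458978 -0.1210171   0.11954522]
```

View pics/s1.png

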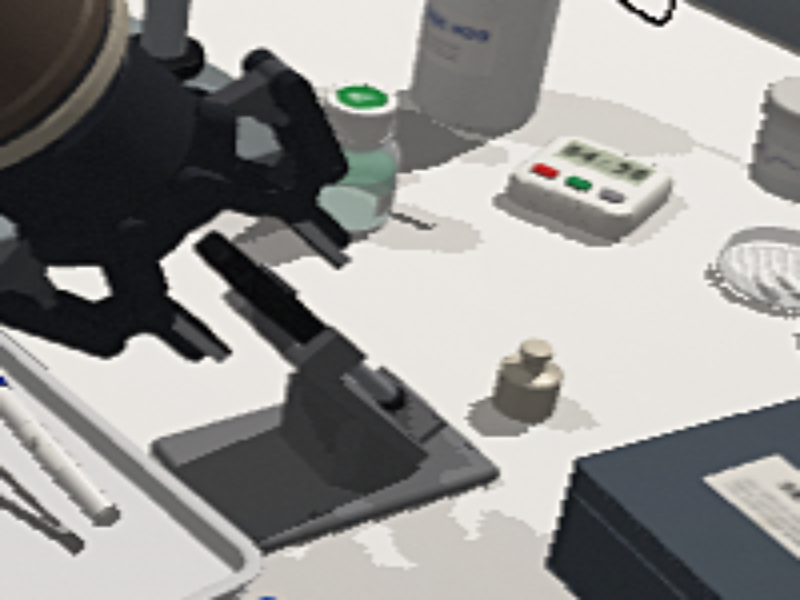

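View pics/w3.png

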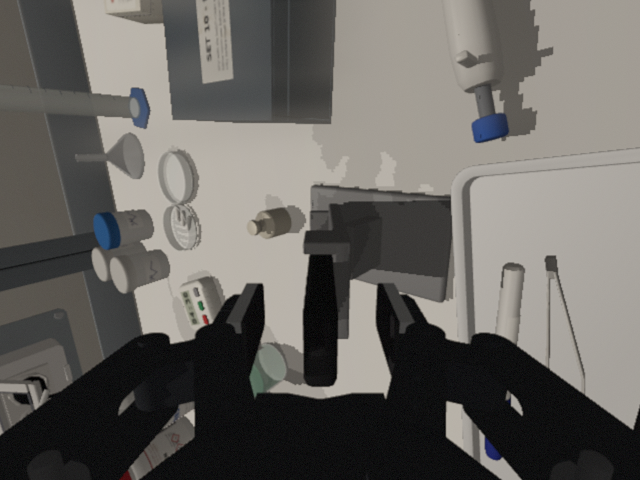

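Run:
```python
from h import *
f0=np.array(current_force())
set_gripper(0.0,60); print(current_gripper_width(),current_force()-f0,current_ee_pos())
s=snapshot("side"); cv2.imwrite("pics/s2.png",cv2.resize(s["img"][250:430,320:520],None,fx=4,fy=3.3333))
s=snapshot("wrist"); cv2.imwrite("pics/w4.png",s["img"]); print(current_t())
```

```text
0.011132881904601957 [-2.94653463  0.68653571  2.54701049] [ 0.53466676 -0.12105434  0.11973342]
8.05
```

View pics/s2.png

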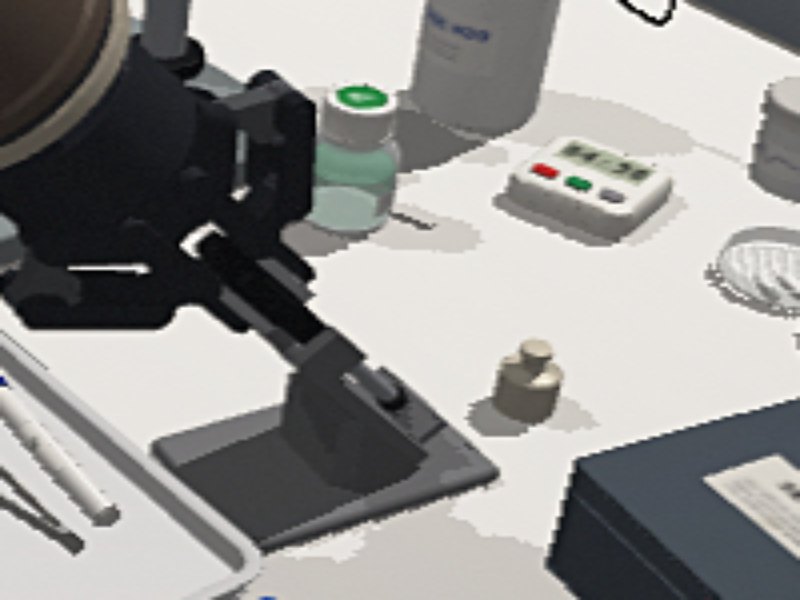

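View pics/w4.png

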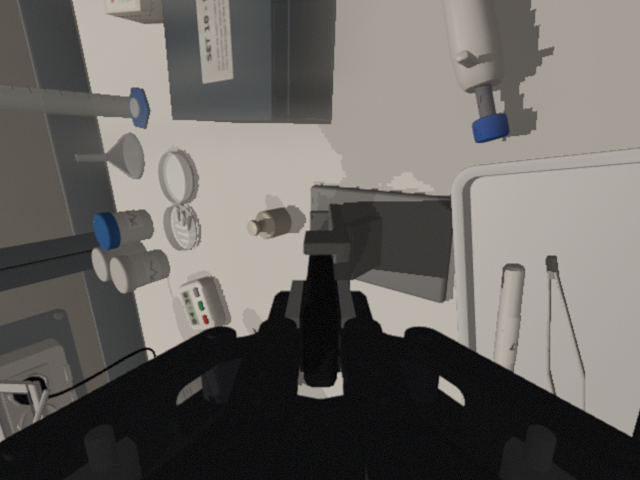

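```bash
cat >> h.py <<'E'
ST=np.array([0.600,0.157]); SY=0.033; LG=0.113
def S(x,y,z): # stand mm -> world
    r=Ro.from_euler('z',SY).as_matrix()[:2,:2]@np.array([x,y])/1000+ST; return np.r_[r,z/1000]
E
python3 - <<'E'
from h import *
M,q=pose(YR,L38,-1); p=np.array(current_ee_pos()); pickle.dump((p,current_ee_rot()),open("grasp.pkl","wb"))
print(servo_line(p+[0,0,.13],feed=0.12), current_force(), current_gripper_width(),current_t())
for yaw in (0,.3,.6,.8,1.0):
  for st in [(-75,-40,60),(-40,-5,28),(25,-60,60),(22,-60,28),(22,-20,28)]:
    M,q=pose(SY+yaw,L38,-1); j=solve_ik(S(*st)-M[:,0]*LG,q); print(yaw,st,None if j is None else np.round(j,2).tolist())
s=snapshot("wrist"); cv2.imwrite("pics/w5.png",s["img"]);
E
```

```text
False [-0.31240788 -0.39800412 -0.90177298] 0.011651451237326903 10.3417
0 (-75, -40, 60) [0.3, 0.37, 2.6, 3.49, 0.5, -0.09]
0 (-40, -5, 28) [0.38, 0.49, 2.53, 3.56, 0.55, -0.08]
0 (25, -60, 60) [0.17, 0.41, 2.41, 3.39, 0.35, -0.12]
0 (22, -60, 28) [0.17, 0.5, 2.44, 3.33, 0.46, -0.06]
0 (22, -20, 28) [0.28, 0.51, 2.41, 3.5, 0.45, -0.13]
0.3 (-75, -40, 60) [-0.04, 0.37, 2.62, 2.67, 0.52, 0.12]
0.3 (-40, -5, 28) [0.09, 0.49, 2.56, 2.86, 0.57, 0.04]
0.3 (25, -60, 60) [-0.08, 0.42, 2.4, 2.43, 0.39, 0.34]
0.3 (22, -60, 28) [-0.08, 0.5, 2.43, 2.58, 0.48, 0.18]
0.3 (22, -20, 28) [0.04, 0.5, 2.43, 2.73, 0.46, 0.14]
0.6 (-75, -40, 60) [-0.29, 0.38, 2.52, 1.91, 0.55, 0.37]
0.6 (-40, -5, 28) [-0.16, 0.5, 2.48, 2.17, 0.56, 0.23]
0.6 (25, -60, 60) [-0.26, 0.45, 2.3, 1.69, 0.5, 0.66]
0.6 (22, -60, 28) [-0.26, 0.52, 2.32, 1.86, 0.52, 0.47]
0.6 (22, -20, 28) [-0.16, 0.52, 2.34, 1.99, 0.5, 0.42]
0.8 (-75, -40, 60) [-0.38, 0.41, 2.42, 1.51, 0.62, 0.52]
0.8 (-40, -5, 28) [-0.25, 0.51, 2.38, 1.72, 0.58, 0.4]
0.8 (25, -60, 60) [-0.33, 0.49, 2.2, 1.35, 0.62, 0.77]
0.8 (22, -60, 28) [-0.33, 0.55, 2.22, 1.47, 0.61, 0.62]
0.8 (22, -20, 28) [-0.25, 0.55, 2.24, 1.57, 0.57, 0.6]
1.0 (-75, -40, 60) [-0.42, 0.45, 2.3, 1.21, 0.71, 0.62]
1.0 (-40, -5, 28) [-0.31, 0.54, 2.27, 1.36, 0.66, 0.55]
1.0 (25, -60, 60) [-0.37, 0.53, 2.08, 1.1, 0.75, 0.82]
1.0 (22, -60, 28) [-0.37, 0.59, 2.1, 1.18, 0.72, 0.72]
1.0 (22, -20, 28) [-0.29, 0.58, 2.12, 1.25, 0.68, 0.71]
```

View pics/w5.png

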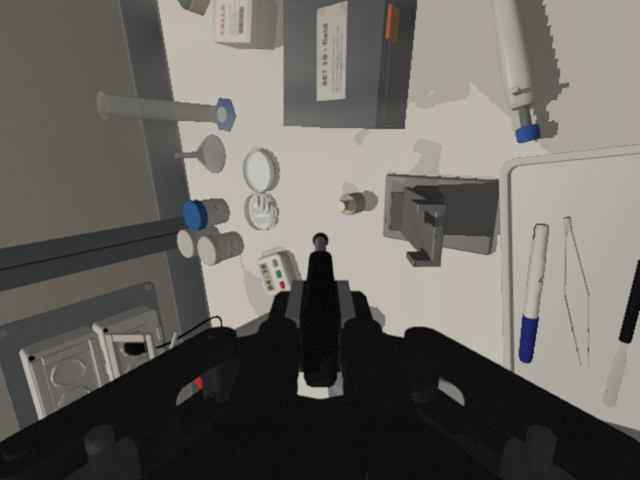

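Run:
```python
from h import *
B=ld("side0"); f=lambda X: proj(B,[X[0],X[1],0])[0]-[407,316]; print("vial",least_squares(f,[.65,0]).x)
M,q=pose(SY+.7,L38,-1); t=lambda x,y,z:S(x,y,z)-M[:,0]*LG
move_to(t(-65,-55,110),q); print(current_t())
servo_line(t(-65,-55,36),q,feed=.12)
wait(.2); f0=np.array(current_force())
h=servo_line(t(-65,-55,18),q,feed=.015,max_force=3); p=np.array(current_ee_pos()); print(h,current_force()-f0,"ball nominal z",(p+M[:,0]*LG)[2],current_t())
s=snapshot("side"); cv2.imwrite("pics/s3.png",cv2.resize(s["img"][180:360,220:420],None,fx=4,fy=3.3333)); pickle.dump(s,open("s3.pkl","wb"))
s=snapshot("scene"); cv2.imwrite("pics/sc3.png",cv2.resize(s["img"][200:380,200:400],None,fx=4,fy=3.3333));pickle.dump(s,open("sc3.pkl","wb"))
s=snapshot("wrist"); cv2.imwrite("pics/w6.png",s["img"]);pickle.dump(s,open("w6.pkl","wb"))
```

```text
vial [0.70785708 0.00979401]
11.1583
True [-3.30472492 -3.64187493  6.85623374] ball nominal z 0.024221584103079924 12.9083
```

View pics/s3.png

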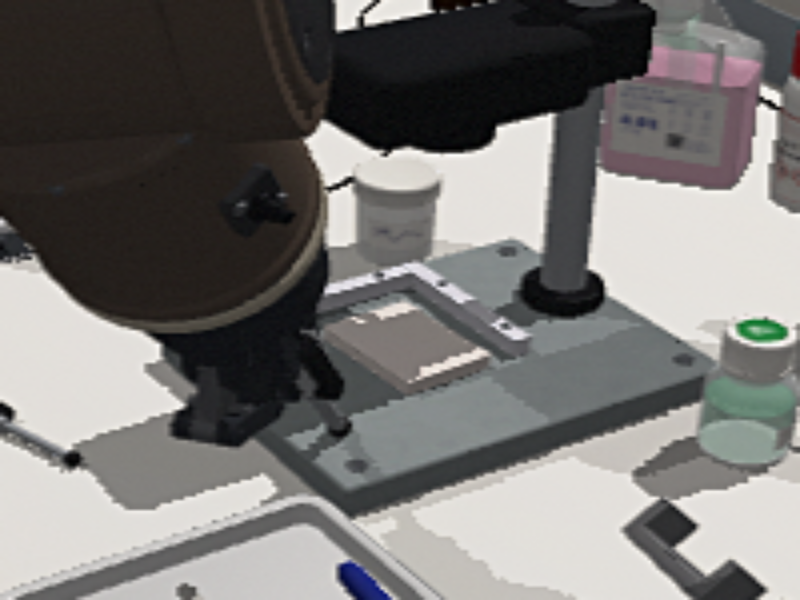

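View pics/sc3.png

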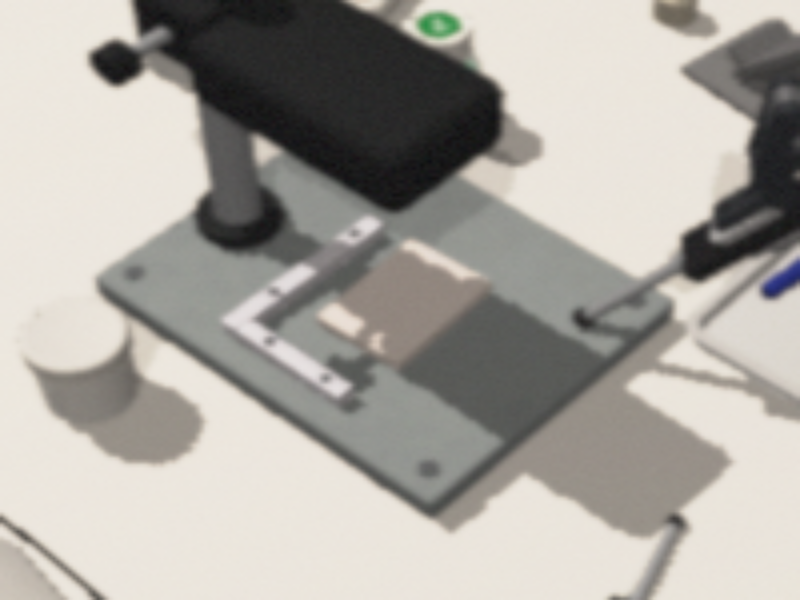

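View pics/w6.png

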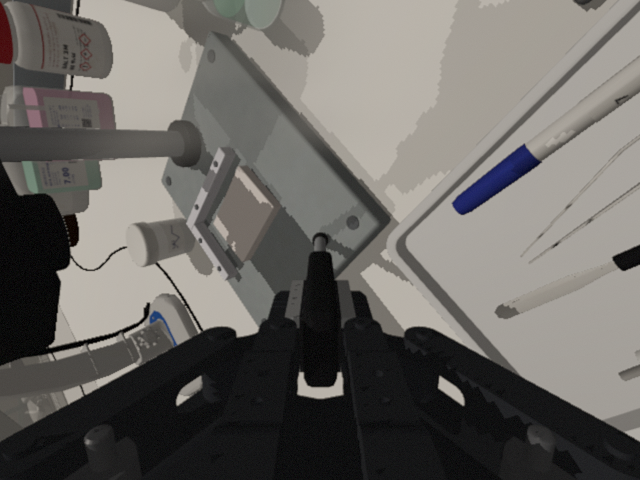

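Run:
```python
from h import *
M,q=pose(SY+.7,L38,-1)
b,r=tri([(ld("s3"),np.array([305.5,308.4])),(ld("sc3"),np.array([345.8,296.]))])
n=np.array(current_ee_pos())+M[:,0]*LG; print("ball cams",b.round(4),"nominal",n.round(4),r.round(1))
t=lambda x,y,z:S(x,y,z)-M[:,0]*LG
servo_line(t(-65,-55,40),q,feed=.1)
servo_line(t(-42,-7,40),q,feed=.12)
servo_line(t(-42,-7,26),q,feed=.08); wait(.1)
f0=np.array(current_force())
h=servo_line(t(-3,-7,26),q,feed=.03,max_force=5)
n=np.array(current_ee_pos())+M[:,0]*LG; R=Ro.from_euler('z',SY).as_matrix()
print(h,(current_force()-f0).round(2),(R[:2,:2].T@(n[:2]-ST)*1000).round(1),n[2],current_t())
for nm in("side","scene","wrist"):
    s=snapshot(nm); pickle.dump(s,open(nm+"4.pkl","wb")); im=s["img"]
    if nm=="side": im=cv2.resize(im[210:345,250:430],None,fx=4.4,fy=4.4)
    if nm=="scene": im=cv2.resize(im[220:370,200:400],None,fx=4,fy=4)
    cv2.imwrite(f"pics/{nm}4.png",im)
```

```text
ball cams [0.5391 0.0991 0.0223] nominal [0.5367 0.0999 0.0243] [-0.3  0.2 -0.2 -0.3]
True [ 0.26 -0.71  1.9 ] [-8.8 -6.7] 0.025577857325434453 15.4083
```

View pics/side4.png

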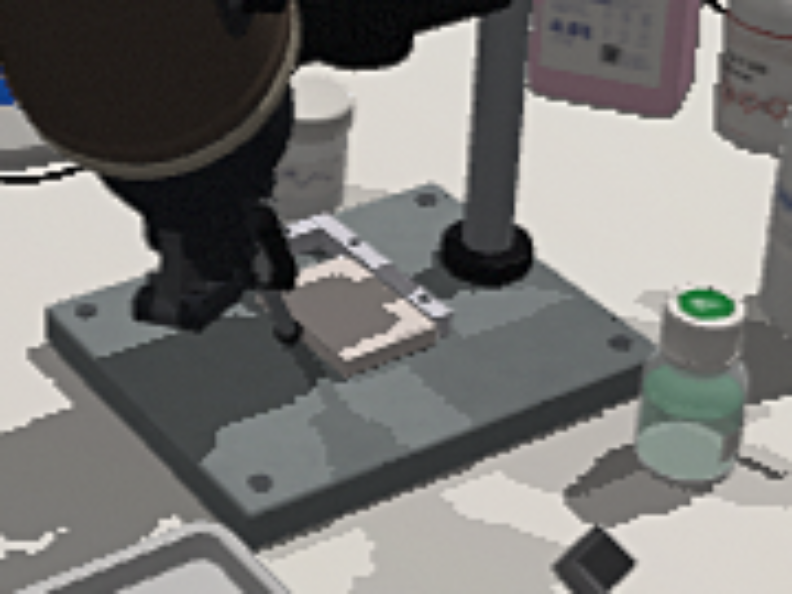

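View pics/scene4.png

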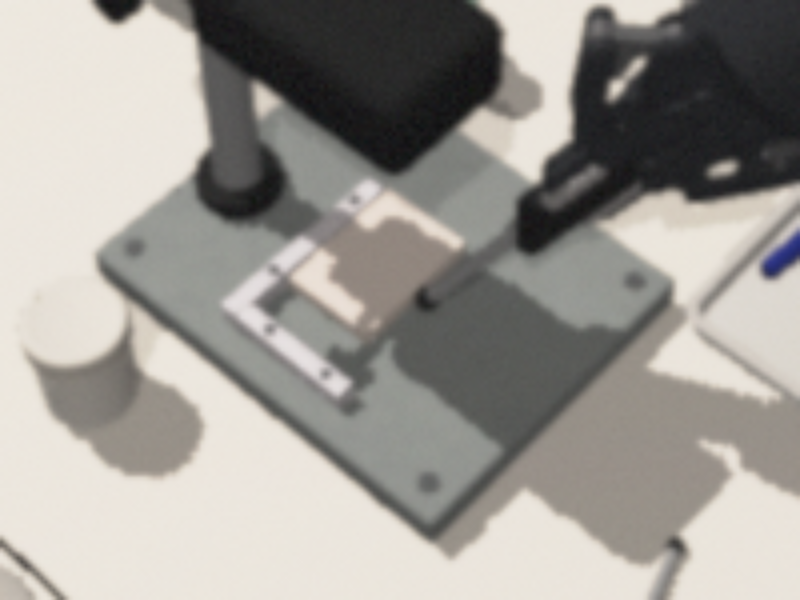

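View pics/wrist4.png

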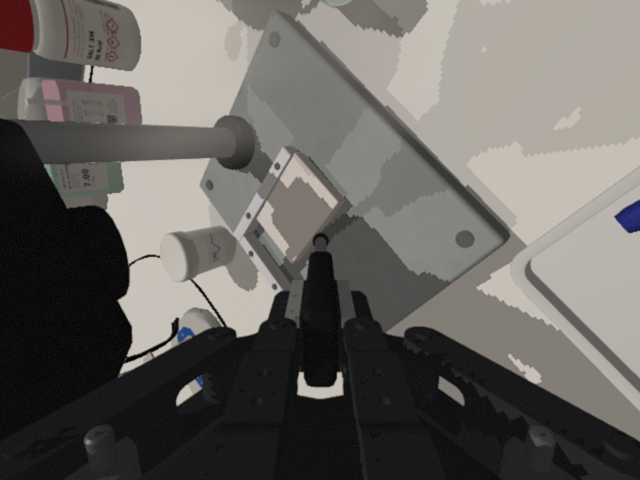

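```bash
sed -i 's/ST=np.array(\[0.600,0.157\])/ST=np.array([0.602,0.157])/' h.py
cat >> h.py <<'E'
def ball(M):
    n=np.array(current_ee_pos())+M[:,0]*LG; R=Ro.from_euler('z',SY).as_matrix()
    return np.r_[(R[:2,:2].T@(n[:2]-ST)*1000),n[2]*1000].round(1)
def snaps(k):
  for nm in("side","scene","wrist"):
    s=snapshot(nm); pickle.dump(s,open(f"{nm}{k}.pkl","wb")); im=s["img"]
    if nm=="side": im=cv2.resize(im[210:345,250:430],None,fx=4.4,fy=4.4)
    if nm=="scene": im=cv2.resize(im[220:370,200:400],None,fx=4,fy=4)
    cv2.imwrite(f"pics/{nm}{k}.png",im)
E
python3 - <<'E'
from h import *
M,q=pose(SY+.7,L38,-1)
t=lambda x,y,z:S(x,y,z)-M[:,0]*LG
servo_line(t(-24,-7,26),q,feed=.1)
servo_line(t(-24,-20,48),q,feed=.15)
servo_line(t(0,-64,48),q,feed=.15)
servo_line(t(23,-64,48),q,feed=.15)
servo_line(t(23,-64,26),q,feed=.1); wait(.1)
f0=np.array(current_force())
h=servo_line(t(23,-16,26),q,feed=.03,max_force=5)
print(h,(current_force()-f0).round(2),ball(M),current_t())
snaps(5)
E
```

```text
True [ 0.52 -2.06  0.97] [ 22.7 -23.7  25.5] 18.625
```

View pics/side5.png

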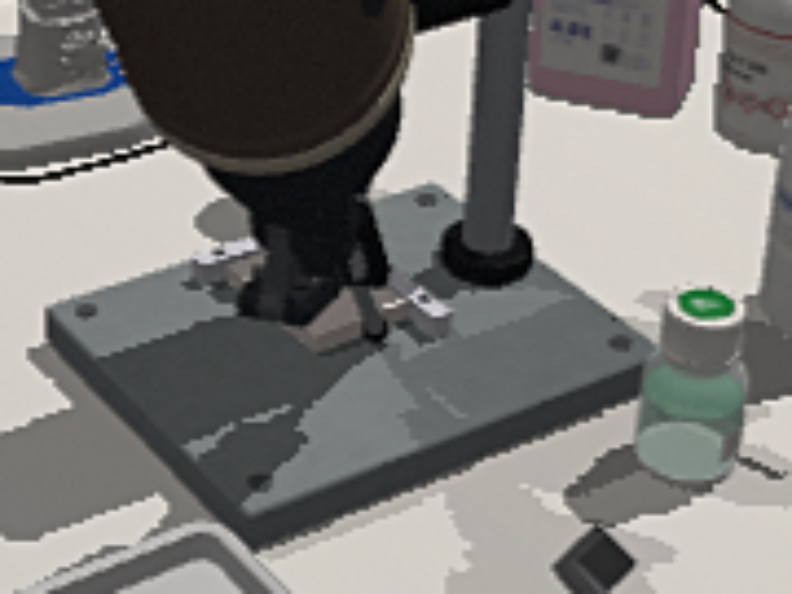

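View pics/scene5.png

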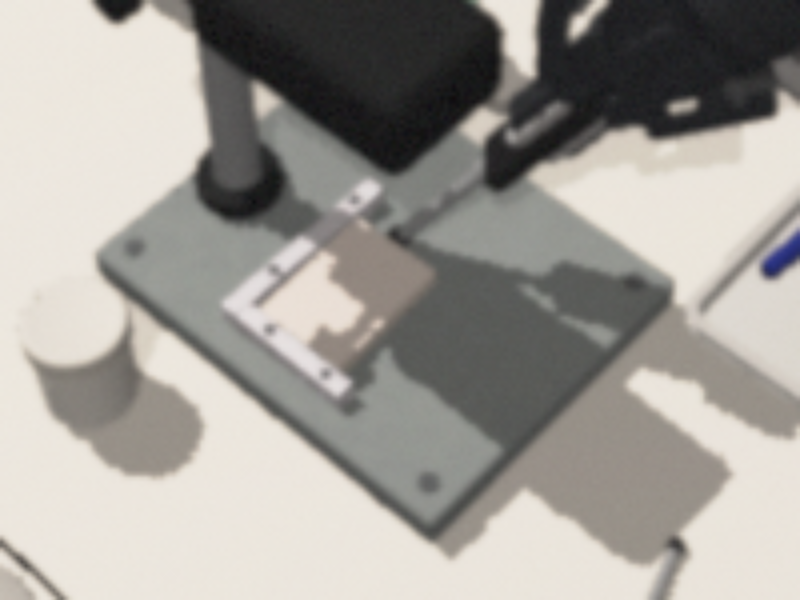

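View pics/wrist5.png

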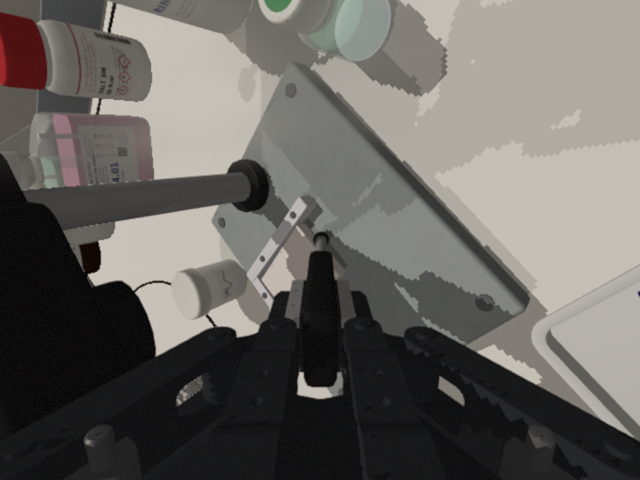

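Run:
```python
from h import *
M,q=pose(SY+.7,L38,-1)
t=lambda x,y,z:S(x,y,z)-M[:,0]*LG
servo_line(t(23,-36,26),q,feed=.1)
servo_line(t(20,-40,48),q,feed=.15)
servo_line(t(-24,-36,48),q,feed=.2)
servo_line(t(-26,17,48),q,feed=.2)
servo_line(t(-26,17,26),q,feed=.1); wait(.1)
f0=np.array(current_force())
h=servo_line(t(0,17,26),q,feed=.02,max_force=8)
print(h,(current_force()-f0).round(2),ball(M),current_t())
servo_line(t(-26,17,26),q,feed=.1)
servo_line(t(-26,17,48),q,feed=.15)
servo_line(t(-24,-40,48),q,feed=.2)
servo_line(t(10,-45,48),q,feed=.2)
servo_line(t(16,-40,26),q,feed=.1); wait(.1)
f0=np.array(current_force())
h=servo_line(t(16,-12,26),q,feed=.02,max_force=8)
print(h,(current_force()-f0).round(2),ball(M),current_t())
servo_line(t(16,-40,26),q,feed=.1)
servo_line(t(10,-55,60),q,feed=.15)
servo_line(t(-70,-70,110),q,feed=.2)
snaps(6); print(current_t())
```

```text
True [-1.07  0.98 -1.5 ] [-9.4 17.3 25.4] 21.475
True [-0.45 -3.28  0.33] [ 15.9 -22.4  25.5] 24.2417
25.7417
```

View pics/side6.png

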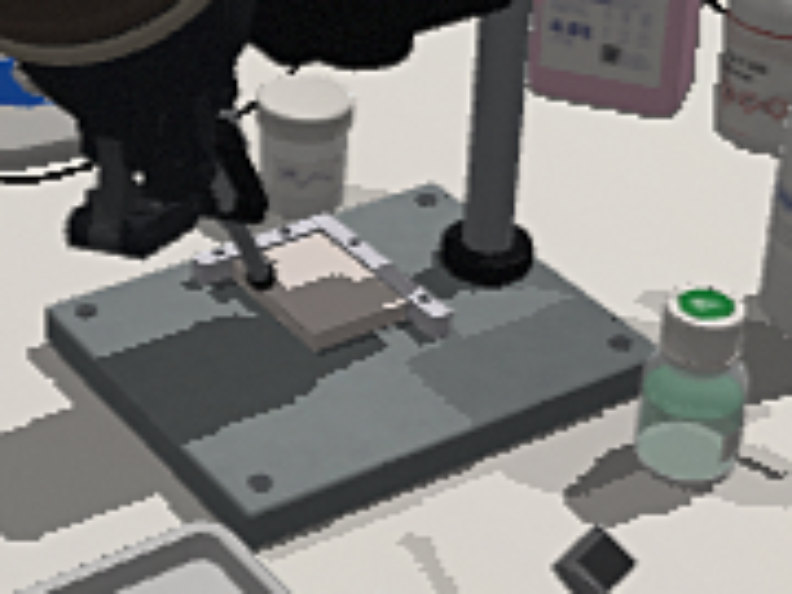

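View pics/scene6.png

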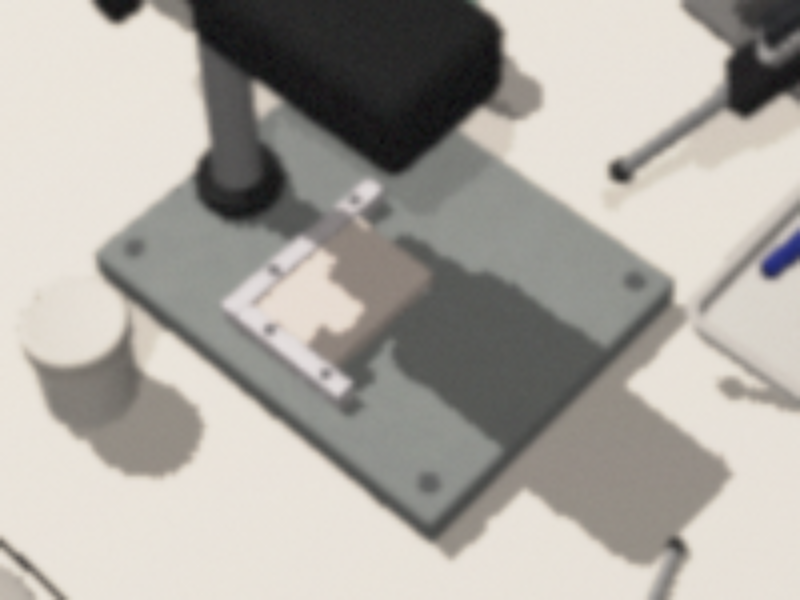

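View pics/wrist6.png

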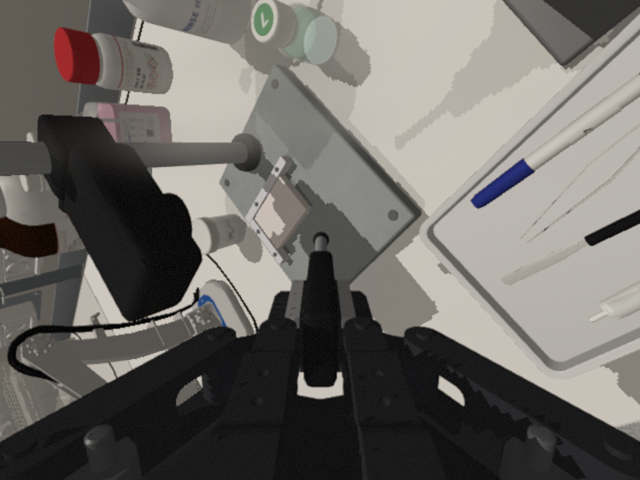

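Run:
```python
import pickle,cv2
s=pickle.load(open("scene6.pkl","rb"))["img"][260:325,248:318]; cv2.imwrite("pics/z1.png",cv2.resize(s,None,fx=9,fy=9,interpolation=cv2.INTER_CUBIC))
s=pickle.load(open("wrist6.pkl","rb"))["img"][145:265,235:325]; cv2.imwrite("pics/z2.png",cv2.convertScaleAbs(cv2.resize(s,None,fx=5,fy=5,interpolation=cv2.INTER_CUBIC),alpha=1.3))
s=pickle.load(open("side6.pkl","rb"))["img"][250:300,290:360]; cv2.imwrite("pics/z3.png",cv2.resize(s,None,fx=10,fy=10,interpolation=cv2.INTER_CUBIC))
```

```text
(no output)
```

View pics/z1.png

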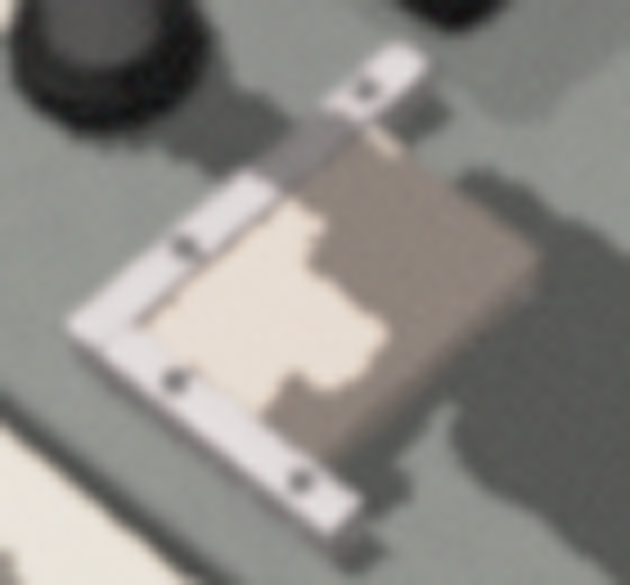

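View pics/z2.png

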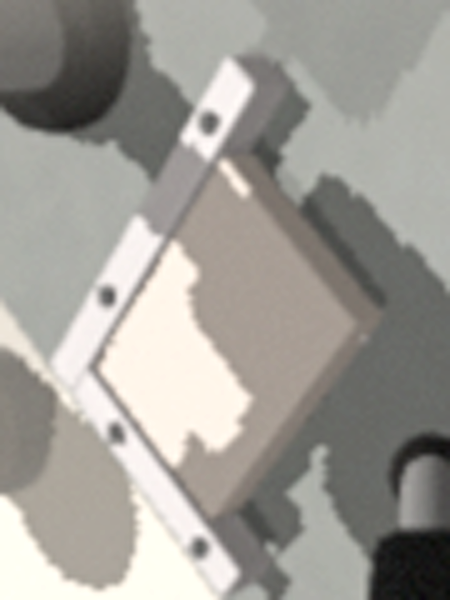

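View pics/z3.png

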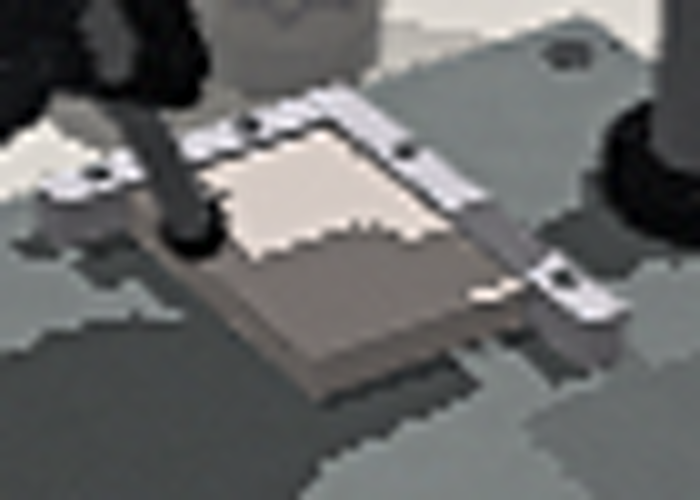

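All three views show the tile in the corner with only a uniform hairline to both fences: z1 corner at (140,320), z2 at (95,370), z3 at (320,125). Next I return the pusher.

Run:
```python
from h import *
p,q=pickle.load(open("grasp.pkl","rb"))
M,qq=pose(SY+.7,L38,-1)
e=np.array(current_ee_pos()); servo_line(e+[0,0,.05],feed=.2)
move_to(p+[0,0,.13],q); wait(.2)
servo_line(p+[0,0,.03],q,feed=.12); wait(.2)
f0=np.array(current_force())
s=snapshot("side"); cv2.imwrite("pics/s7.png",cv2.resize(s["img"][250:430,320:520],None,fx=4,fy=3.3333))
s=snapshot("wrist"); cv2.imwrite("pics/w7.png",s["img"])
h=servo_line(p+[0,0,.003],q,feed=.03,max_force=6); print(h,(current_force()-f0).round(2),(np.array(current_ee_pos())-p).round(4),current_t())
s=snapshot("side"); cv2.imwrite("pics/s8.png",cv2.resize(s["img"][250:430,320:520],None,fx=4,fy=3.3333))
```

```text
False [0.24 0.41 1.65] [ 0.0001 -0.      0.0031] 30.1917
```

View pics/w7.png

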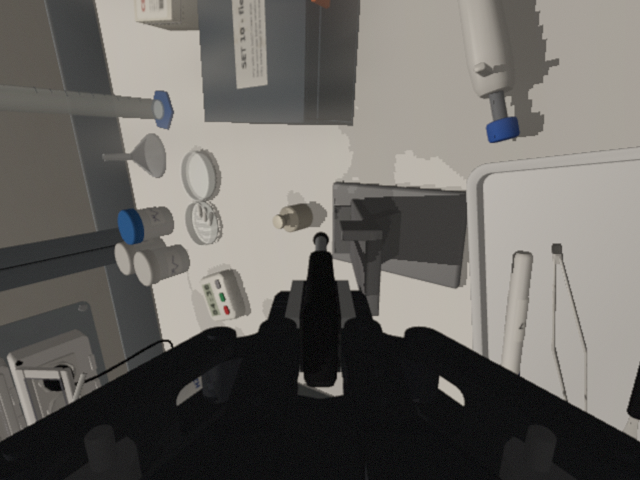

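View pics/s8.png

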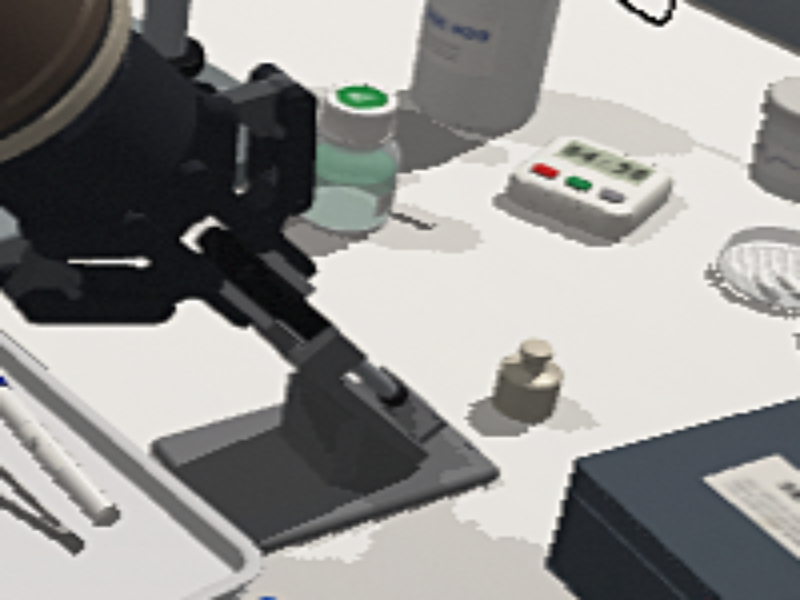

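Run:
```python
from h import *
p,q=pickle.load(open("grasp.pkl","rb"))
servo_line(p+[0,0,.001],q,feed=.02,max_force=6)
set_gripper(0.045); wait(.4)
M=eeM(); e=np.array(current_ee_pos())
servo_line(e-M[:,0]*.08,feed=.12); e=np.array(current_ee_pos())
servo_line(e+[-.02,0,.1],feed=.2); wait(.3)
for nm in("side","scene"):
    s=snapshot(nm); cv2.imwrite(f"pics/{nm}9.png",s["img"]); im=s["img"]
    cv2.imwrite(f"pics/{nm}9z.png",cv2.resize(im[250:430,320:520] if nm=="side" else im[160:340,240:480],None,fx=3.3333,fy=3.3333))
print(current_t(),current_force())
```

```text
34.2417 [-0.04989578 -0.14389246  0.02680095]
```

View pics/side9z.png

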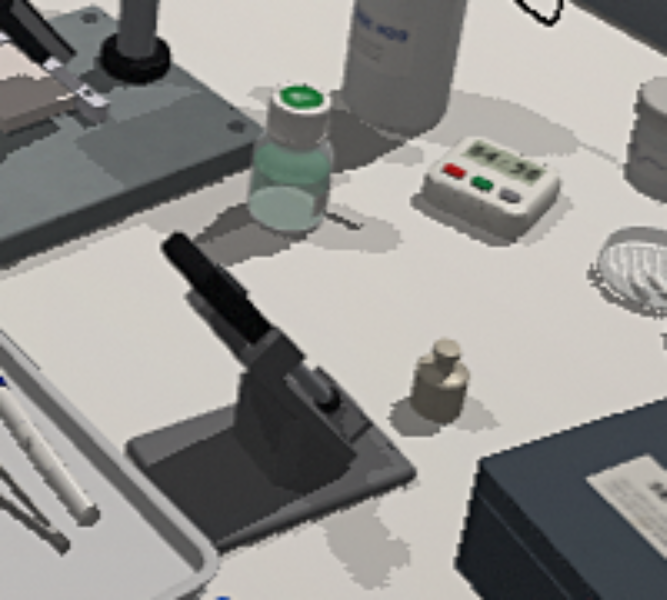

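View pics/scene9z.png

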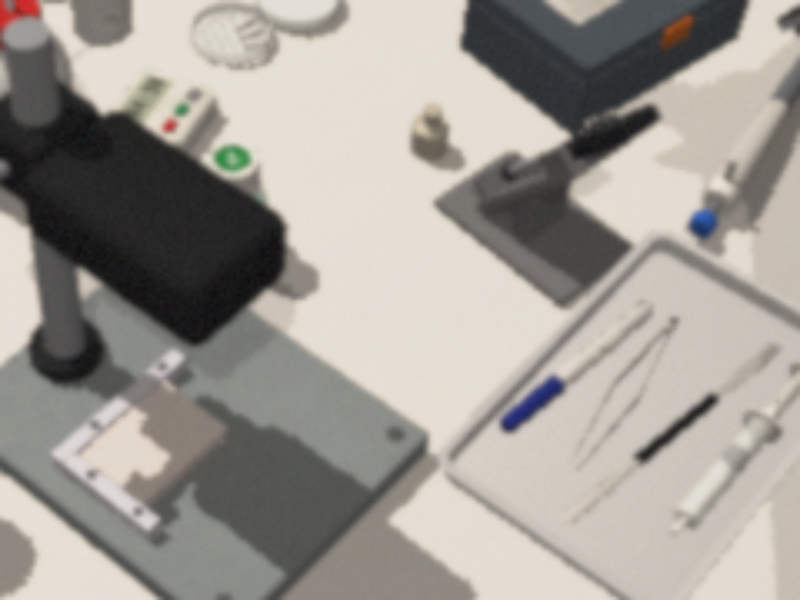

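View pics/side9.png

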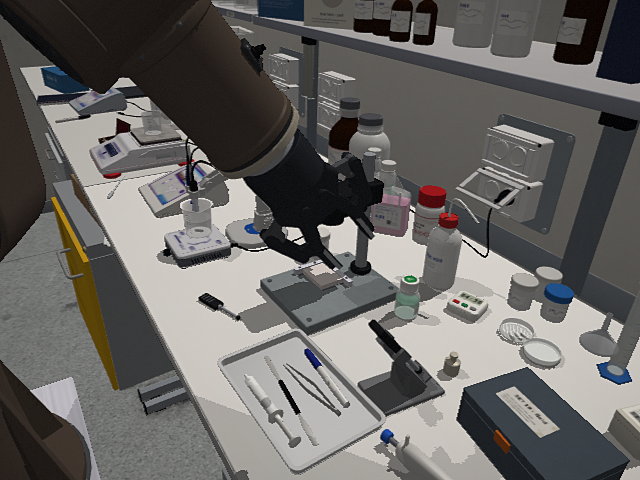

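The pusher lies as it did at the start, with the butt at side (374,323) and the tip near (418,369). The tile is flush, the pot, vial and weight have not moved, and the gripper is clear of everything.

```bash
python3 -c "
from h import *
finish_job(); print(current_t())"
```

```text
the job is handed in; nothing more can be done
the job is handed in; nothing more can be done
```

I lifted the larger pusher out of its rest and pushed the tile with the ball tip, first into the far fence, then into the left one. I repeated both pushes a little harder, laid the pusher back in its rest and let go. The job was handed in just after t = 34.2 s of the 64 s allowed; no verdict is reported.

**Tile:** enlarged crops from all three cameras show only a thin, even line between the tile and both fences. I judged this by eye and did not measure the gap in millimetres.

**Pusher and bystanders:** the last pictures show the pusher's tip and handle end at the same pixels as at the start. The vial and weight are where they stood, and the pot's last clear view, before the pusher went back, showed no change. The gripper was clear of everything and the force on the tool was near zero.

**Checks that disagreed:**
- **Stand position:** the estimates differed by about 5 mm between views, so I moved the stand's x by 2 mm after the first push and stopped every push on contact force.
- **Tip height:** touching the tip on the stage read 1.8 mm lower than expected, and I corrected for that.

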